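Roll down a mounted print

ROBOT

A 6-joint arm with a two-finger parallel gripper is mounted at the origin on the work surface. World frame = base frame: x ahead of the robot, y to its left, z up, the work surface at z = 0. Lengths are in mm, angles in rad, forces in N, time in s.
With the tool pointing down it reaches from about 300 to 775 mm from the base axis. Payload 14.6 kg.
Tool frame: the origin (TCP) lies between the finger pads; the fingertips stand 19 mm ahead of it and the grasp point (between the pads) is the TCP; z points along the fingers, y is the line along which they close (so a half turn about z gives the same grasp; the last joint's range is limited). The gripper opens to 94 mm and grips with 3 to 60 N. Pads are 16 mm wide; open, the fingers measure 119 mm over their backs; the gripper's body (75 mm by 177 mm) begins 78 mm behind the grasp point.
Start: joints at [-1.179, 0.3, 1.521, -0, 1.321, -0.067], TCP at [243.572, -493.115, 224.446] pointing down, gripper open.
Joint ranges: [-3.03, 3.03], [-0.79, 2.21], [0.23, 2.52], [-1.04, 4.18], [0, 3.07], [-2.55, 2.55]. Speed limits (rad/s): [2.22, 2.22, 2.57, 3.14, 3.14, 3.14].

INTERFACE

Orientations are given as [roll, pitch, yaw] about the fixed x, y, z axes, in that order (R = Rz(yaw) Ry(pitch) Rx(roll)).
In Python, from cell import monitor, imaging, job, find_in, trace gives the robot as it stands. The module is installed in compiled form; this text tells all that it offers.
- The arm moves only by the tool arm_command, never from a script. Its argument "steps" is a list of rows, each a list of 5 numbers: the opening, from 0 (shut) to 1 (fully open), then the shift along the tool's x, y, z in mm, then the turn about the tool's z in degrees. In form: [[gripper, dx, dy, dz, turn], ...]. A call has 1 to 20 rows; each row is the pose to reach, as a shift and turn from the pose commanded when the call began, along the tool's axes at that moment; what a row does not reach only later rows make up. A row lasts 1/8 s, in which the tool goes at most 62.5 mm and 10.7 degrees, less where a joint would pass 70% of its speed; a pose out of reach is approached as far as the arm can. A call with a gripper value outside its range is refused whole. The fingers move at their own pace and stop on an object; "force" is the grip in N (left out, the last holds). Time passes only in rows, so rows that repeat a pose let the fingers close. It gives the time, the measured TCP pose, the force, the opening and the grip force at its end, in the units of the state.
- monitor.read_state(): the state, without advancing time (a new reading comes with each control period).
- imaging.camera(name): name is "side" or "top" or "wrist"; returns a dict with "img" (384x512x3 uint8, red, green, blue), "mtx" (3x3 intrinsics, pixels), "D" ([k1, k2, p1, p2, k3] as OpenCV has them; the pictures are not rectified), "view" (4x4, takes a point from world to camera coordinates). Camera axes: x right, y down, z forward; pixel columns grow to the right and rows downward; lengths in mm; the calibration is good to about 2 mm. A picture is of the moment at which its call begins. There is no depth.
- job.sign_off(): hands the job in; it is judged then, once.
Trained networks look in a picture, given as the dict that the camera call returned (one of the last four; its "shot" number tells which), for a name from the list of things; names that differ only in an ending like _2 or _b are one class to them, and where a whole thing is asked for, a point or a joint stands for the part that bears it (a point fixed in the world has none). Each returns a list of dicts, best first, with "p" (0 to 1); they miss things now and then, are a little off and sometimes report something else, mostly with a low value. They report only what shows in the picture. A call takes as long as a camera call. They do not tell look-alikes from the thing itself.
- find_in(picture, target): "rect" ([centre column, centre row, width, height] in pixels, round what is visible of it).
- trace(picture, target): "region" (384x512 bool, what is visible of it) and "rect" ([centre column, centre row, width, height] in pixels, round what is visible of it).
The state is a dict: "clock": time; "joints": joint angles; "qd": joint speeds; "effort": joint torques, N m; "eef_pos": TCP position; "eef_rot": TCP orientation; "wrist_force": force on the tool from outside, world axes, zero at the start; "moment": the same for the moment, N m; "finger_gap": finger opening in mm; "finger_force": force on a finger pad.
Only numpy, scipy, OpenCV 4.12 (cv2) and the standard library are available. Lean on these libraries where they do the work, as an engineer would, in place of code of your own. Each camera call takes 0.05 s, during which the arm holds its last target. There are 200 camera calls.

TASK

The print has just been glued to its mount board. Without gripping or lifting the beech roller, roll it from the near margin across the print, pressing down firmly with about 10 N besides its own weight all the way across, and stop it on the pencil line on the far margin, where it is to lie still and square on the line as a weight. Do not knock the glass shelf, and leave the glue jar, brush and mug where they are.

Things in the scene. Friction and masses are not known exactly. Their poses are not given: they have to be found in the camera images.
- mount: Grey mount board taped flat to the bench, fixed: 212 mm (its x) by 250 mm (its y), 5 mm thick. Origin at the centre of its underside on the bench; x points away from the robot towards the pencil line. The paper print glued on it (148 mm along y) covers x = -55 to +50 mm; the near margin lies before it and the far margin, with the pencil line at x = +75 mm, beyond it. Far edge of the board at x = +106 mm.
- mark (a point): Middle of the pencil line on the top face of the mount board (5 mm above the bench); the line runs 240 mm along the mount's y.
- roller: Plain beech roller, no handles, 90 mm diameter, 180 mm long, about 0.8 kg; origin at its centre, axle line = its own y (x and z turn as it rolls). Starts on the near margin, nearly parallel to the line. Left alone it stays; at 50 mm/s it runs on about 5 mm. Neither board nor fingertips pressed on its top slip (friction about 0.6): such fingertips go forward twice as far as its centre, so they pass over its top.
- shelf_edge (a point): Middle of the lower front edge of the glass shelf, 260 mm above the bench. From this edge the clear glass (8 mm thick, 160 mm deep, 640 mm wide) reaches away from the robot, over the far part of the print and the pencil line; an upright tool cannot work there, a tool leaned back towards the robot by about 40 degrees can.
- shelf: The same fixed shelf; origin on the bench under the middle of its front edge, x pointing away from the robot. Steel legs 14 mm square at y = +-300 mm, x = 55 and 140 mm.
- glue_jar: Bystander: glass jar of glue with white cap, 64 mm in diameter, 85 mm high, standing left of the mount; origin at the centre of its underside.
- brush: Bystander: glue brush, 200 mm long, 42 mm wide, 20 mm thick, lying on the bench right of the mount, handle towards the robot; origin under its middle.
- mug: Bystander: blue mug, 76 mm in diameter, 90 mm high, with a handle, standing farther right; origin at the centre of its underside.
Things that resemble listed ones, but are neither listed nor needed, are in the scene too. Of the things that look like the roller, the largest one is meant.

How it is judged:
By the outcome, as a careful person would: the job done as asked, in the order asked, and still so for the second after the job is handed in, with the robot touching nothing.
It also fails if it takes over 72 s, if anything falls off the work surface, if the arm or the gripper's body presses on something with over 40 N, if the wrist force passes 120 N, or if a joint passes its speed limit or range.

## Working session

There is one attempt and no reset: what is moved stays moved. The work goes in short steps, Python scripts to look and compute and a tool call to move; the robot and the scene stay as the last step left them, time stands still between calls to the robot, and variables do not carry over. Pictures are saved under pics/ and viewed, at most 10 in all, crops included, and the job is handed in when it is done.

Besides the shell and the picture viewer there is one more tool, called by a JSON object that holds its "op" and its "data", one argument or row to a line. arm_command: Moves the arm, as the interface text tells. Its arguments: {"type":"object","properties":{"steps":{"type":"array","items":{"type":"array","items":{"type":"number"}}},"force":{"type":"number"}},"required":["steps"]}

```bash
mkdir -p pics
python3 - <<'E'
from cell import monitor, imaging, find_in
import cv2,numpy as np
s=monitor.read_state()
print({k:np.round(v,3).tolist() for k,v in s.items()})
for n in("top","side"):
    c=imaging.camera(n); cv2.imwrite(f"pics/{n}1.png",c["img"][...,::-1])
    V=c["view"]; print(n,"cam pos",(-V[:3,:3].T@V[:3,3]).round(), "fwd",V[2,:3].round(2), c["mtx"].round(1).tolist(), np.round(c["D"],3))
    for t in("roller","mount","shelf"):
        print(t,[(round(d["p"],2),np.round(d["rect"]).tolist()) for d in find_in(c,t)])
E
```

```text
{'clock': 0.0, 'joints': [-1.179, 0.3, 1.522, -0.0, 1.321, -0.067], 'qd': [-0.001, -0.001, -0.001, 0.0, 0.0, -0.0], 'effort': [-0.002, -53.181, -35.274, 0.071, 0.024, -0.0], 'eef_pos': [243.488, -492.902, 223.884], 'eef_rot': [-3.14, -0.0, 0.459], 'wrist_force': [-0.119, 0.714, -0.892], 'moment': [-0.006, -0.039, -0.006], 'finger_force': 0.0, 'finger_gap': 93.714}
top cam pos [ 328.   26. 1342.] fwd [ 0.14  0.   -0.99] [[495.1, 0.0, 249.9], [0.0, 495.1, 192.6], [0.0, 0.0, 1.0]] [-0.133  0.     0.     0.     0.   ]
roller [(0.79, [282.0, 210.0, 74.0, 37.0]), (0.79, [356.0, 273.0, 41.0, 52.0]), (0.63, [179.0, 229.0, 50.0, 50.0])]
mount [(0.21, [285.0, 119.0, 284.0, 77.0])]
shelf [(0.65, [284.0, 118.0, 283.0, 75.0])]
side cam pos [ 167. 1168.  867.] fwd [ 0.23 -0.83 -0.51] [[465.8, 0.0, 255.7], [0.0, 465.8, 200.3], [0.0, 0.0, 1.0]] [-0.078  0.     0.     0.     0.   ]
roller [(0.98, [271.0, 222.0, 38.0, 58.0]), (0.8, [324.0, 205.0, 32.0, 24.0]), (0.77, [265.0, 282.0, 42.0, 46.0])]
mount [(0.81, [237.0, 232.0, 75.0, 50.0])]
shelf [(0.96, [201.0, 199.0, 123.0, 182.0])]
```

View pics/top1.png

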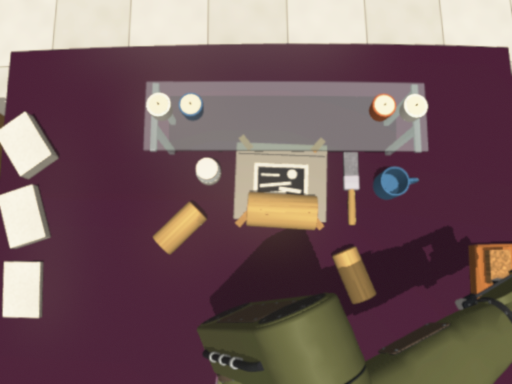

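View pics/side1.png

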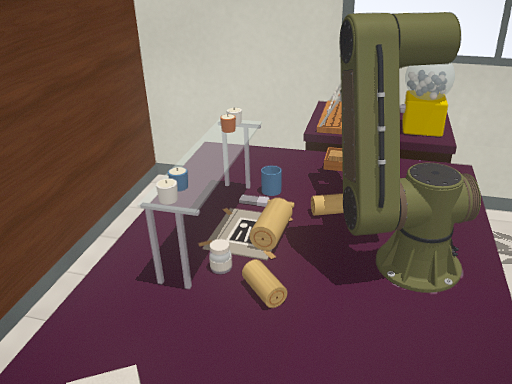

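The top view shows the right roller at about (283,210) on the near margin, with the print at (281,179) and the shelf front edge at row ~151. The look-alikes are at (180,228) and (354,274). The side view agrees, with the roller at (271,222).

```bash
cat > h.py <<'E'
import numpy as np, cv2
def ray(c,uv,z):
    "pixels -> world points on plane z"
    n=cv2.undistortPoints(np.array(uv,float).reshape(-1,1,2),c["mtx"],np.array(c["D"])).reshape(-1,2)
    R,t=c["view"][:3,:3],c["view"][:3,3]; o=-R.T@t
    d=np.c_[n,np.ones(len(n))]@R
    return o+d*((z-o[2])/d[:,2])[:,None]
def proj(c,P):
    r=cv2.Rodrigues(c["view"][:3,:3])[0]
    return cv2.projectPoints(np.array(P,float).reshape(-1,1,3),r,c["view"][:3,3],c["mtx"],np.array(c["D"]))[0].reshape(-1,2)
E
python3 - <<'E'
from cell import imaging, trace
from h import *
c=imaging.camera("top")
np.set_printoptions(suppress=True,precision=1)
cv2.imwrite("pics/crop.png",cv2.resize(c["img"][125:245,130:360][...,::-1],None,fx=3.4,fy=3.4,interpolation=cv2.INTER_CUBIC))
print("shelf edge",ray(c,[[144,151],[285,151.5],[428,152]],260))
print("mount corners near/far",ray(c,[[237,143],[328,145],[234,220],[325,222]],5))
for t in trace(c,"roller")[:3]:
    ys,xs=np.nonzero(t["region"]); r=cv2.minAreaRect(np.c_[xs,ys].astype(np.float32)); b=cv2.boxPoints(r)
    print(r, ray(c,b,50))
E
```

```text
shelf edge [[ 573.6  267.7  260. ]
 [ 568.7  -48.9  260. ]
 [ 565.9 -374.6  260. ]]
mount corners near/far [[ 650.7   65.9    5. ]
 [ 642.9 -186.3    5. ]
 [ 437.4   75.1    5. ]
 [ 429.4 -171.4    5. ]]
((179.5, 227.50001525878906), (25.45584487915039, 52.32590103149414), 45.0) [[390.7 288.8  50. ]
 [487.5 191.8  50. ]
 [439.6 144.2  50. ]
 [343.6 240.8  50. ]]
((353.7237243652344, 275.673583984375), (53.85588073730469, 25.600770950317383), 66.61477661132812) [[ 337.1 -178.9   50. ]
 [ 362.5 -241.5   50. ]
 [ 233.5 -293.9   50. ]
 [ 208.8 -231.6   50. ]]
((281.42425537109375, 210.01483154296875), (71.91026306152344, 35.870330810546875), 4.864514350891113) [[ 420.8   47.2   50. ]
 [ 515.    38.4   50. ]
 [ 497.  -150.3   50. ]
 [ 402.9 -139.8   50. ]]
```

View pics/crop.png

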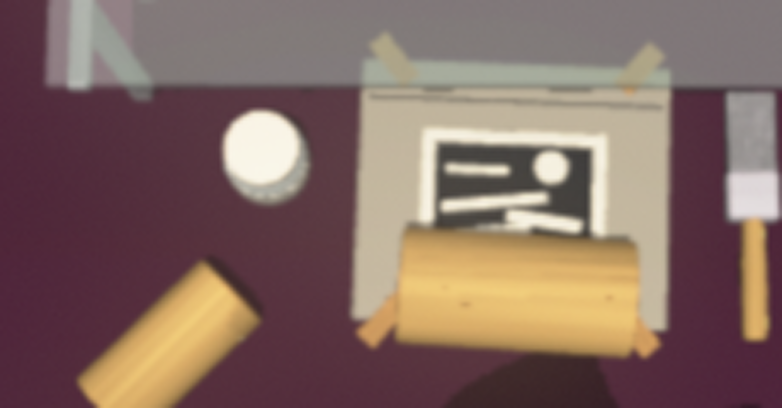

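{"op": "arm_command", "data": {
  "steps": [
    [0,0,0,-100,0],
    [0,0,0,-200,0],
    [0,0,0,-200,0]
  ]
}}

```text
clock: 0.88
eef_pos: [243.4, -492.7, 414.1]
eef_rot: [3.141, -0.0, 0.459]
wrist_force: [-0.2, -0.6, -0.2]
finger_gap: 67.4
finger_force: 0.0
```

{"op": "arm_command", "data": {
  "steps": [
    [0,0,62,0,0],
    [0,0,124,0,0],
    [0,0,186,0,0],
    [0,0,248,0,0],
    [0,0,310,0,0],
    [0,0,372,0,0],
    [0,0,434,0,0],
    [0,0,434,0,0]
  ]
}}

```text
clock: 1.88
eef_pos: [348.4, -705.4, 346.6]
eef_rot: [3.1, 0.0, 0.459]
wrist_force: [0.6, 0.1, 0.0]
finger_gap: 0.5
finger_force: 0.0
```

Run:
```python
from cell import monitor
import numpy as np
s=monitor.read_state();print(s["clock"],np.round(s["joints"],3),np.round(s["eef_pos"]),np.round(s["eef_rot"],3))
```

```text
1.875 [-1.159  0.951  0.235  0.002  1.914 -0.046] [ 348. -705.  347.] [3.1   0.    0.459]
```

{"op": "arm_command", "data": {
  "steps": [
    [0,0,1500,0,0],
    [0,0,1500,0,0],
    [0,0,1500,0,0],
    [0,0,1500,0,0]
  ]
}}

```text
clock: 2.38
eef_pos: [366.6, -742.1, 273.0]
eef_rot: [3.063, -0.0, 0.459]
wrist_force: [0.1, -0.4, 0.4]
finger_gap: 0.5
finger_force: 0.0
```

Run:
```python
from cell import monitor
import numpy as np
s=monitor.read_state();print(s["clock"],np.round(s["joints"],3),np.round(s["eef_pos"]),np.round(s["eef_rot"],3))
```

```text
2.375 [-1.157  1.044  0.236  0.004  1.783 -0.044] [ 367. -742.  273.] [ 3.063 -0.     0.459]
```

{"op": "arm_command", "data": {
  "steps": [
    [0,0,-40,-40,0],
    [0,0,-80,-80,0],
    [0,0,-120,-120,0],
    [0,0,-120,-120,0]
  ]
}}

```text
clock: 2.88
eef_pos: [308.6, -624.5, 390.4]
eef_rot: [3.054, 0.0, 0.459]
wrist_force: [0.5, -0.7, 0.3]
finger_gap: 0.4
finger_force: 0.0
```

{"op": "arm_command", "data": {
  "steps": [
    [0,0,500,-1500,0],
    [0,0,500,-1500,0],
    [0,0,500,-1500,0],
    [0,0,500,-1500,0],
    [0,0,500,-1500,0],
    [0,0,500,-1500,0]
  ]
}}

```text
clock: 3.62
eef_pos: [282.6, -572.6, 579.7]
eef_rot: [3.034, -0.0, 0.459]
wrist_force: [-0.2, 0.1, 0.1]
finger_gap: 0.3
finger_force: 0.0
```

Run:
```python
from cell import monitor
import numpy as np
s=monitor.read_state();print(s["clock"],np.round(s["joints"],3),np.round(s["eef_pos"]),np.round(s["eef_rot"],3))
```

```text
3.625 [-1.172  0.619  0.235  0.008  2.18  -0.055] [ 283. -573.  580.] [ 3.034 -0.     0.459]
```

{"op": "arm_command", "data": {
  "steps": [
    [1,36,-36,-5,2],
    [1,72,-72,-10,4],
    [1,108,-108,-16,6],
    [1,144,-144,-21,9],
    [1,180,-180,-27,11],
    [1,216,-216,-32,13],
    [1,252,-252,-38,15],
    [1,288,-288,-43,17],
    [1,324,-324,-49,20],
    [1,360,-360,-54,22],
    [1,396,-396,-59,24],
    [1,432,-432,-65,26],
    [1,475,-471,-70,28],
    [1,475,-471,-70,28]
  ]
}}

```text
clock: 5.38
eef_pos: [499.3, 67.4, 596.4]
eef_rot: [3.045, -0.048, -0.024]
wrist_force: [0.7, -0.6, -0.7]
finger_gap: 94.3
finger_force: 0.0
```

{"op": "arm_command", "data": {
  "steps": [
    [1,1500,-50,-300,0],
    [1,1500,-50,-300,0],
    [1,1500,-50,-300,0],
    [1,1500,-50,-300,0],
    [1,1500,-50,-300,0],
    [1,1500,-50,-300,0],
    [1,1500,-50,-300,0],
    [1,1500,-50,-300,0],
    [1,1500,-50,-300,0],
    [1,1500,-50,-300,0]
  ]
}}

```text
clock: 6.62
eef_pos: [717.9, 43.3, 476.0]
eef_rot: [3.047, -0.087, -0.024]
wrist_force: [-0.6, -0.3, 0.1]
finger_gap: 93.7
finger_force: 0.0
```

```bash
cat > s.py <<'E'
from cell import monitor
import numpy as np
from scipy.spatial.transform import Rotation as Ro
np.set_printoptions(suppress=True,precision=3)
s=monitor.read_state();R=Ro.from_euler("xyz",s["eef_rot"]).as_matrix()
print(s["clock"],np.round(s["joints"],3),np.round(s["eef_pos"],1),np.round(s["eef_rot"],3),"F",np.round(s["wrist_force"],1),"\n",R)
E
python3 s.py
```

```text
6.625 [ 0.044  0.778  0.236 -0.113  2.046  1.587] [717.9  43.3 476. ] [ 3.047 -0.087 -0.024] F [-0.6 -0.3  0.1] 
 [[ 0.996 -0.032  0.084]
 [-0.024 -0.995 -0.097]
 [ 0.087  0.094 -0.992]]
```

{"op": "arm_command", "data": {
  "steps": [
    [1,1500,-150,-500,0],
    [1,1500,-150,-500,0],
    [1,1500,-150,-500,0],
    [1,1500,-150,-500,0],
    [1,1500,-150,-500,0],
    [1,1500,-150,-500,0],
    [1,1500,-150,-500,0],
    [1,1500,-150,-500,0],
    [1,1500,-150,-500,0],
    [1,1500,-150,-500,0],
    [1,1500,-150,-500,0],
    [1,1500,-150,-500,0],
    [1,1500,-150,-500,0],
    [1,1500,-150,-500,0],
    [1,1500,-150,-500,0],
    [1,1500,-150,-500,0],
    [1,1500,-150,-500,0],
    [1,1500,-150,-500,0],
    [1,1500,-150,-500,0],
    [1,1500,-150,-500,0]
  ]
}}

```text
clock: 9.12
eef_pos: [786.4, 56.2, 382.2]
eef_rot: [3.05, -0.127, -0.02]
wrist_force: [0.1, -0.1, 0.0]
finger_gap: 93.9
finger_force: 0.0
```

```bash
python3 s.py
```

```text
9.125 [ 0.057  0.908  0.236 -0.106  1.877  1.616] [786.4  56.2 382.2] [ 3.05  -0.127 -0.02 ] F [ 0.1 -0.1  0. ] 
 [[ 0.992 -0.032  0.124]
 [-0.02  -0.995 -0.094]
 [ 0.127  0.091 -0.988]]
```

{"op": "arm_command", "data": {
  "steps": [
    [1,1500,-150,-700,0]
  ]
}}

```text
clock: 9.25
eef_pos: [792.4, 58.1, 388.3]
eef_rot: [3.052, -0.163, -0.017]
wrist_force: [0.2, -0.1, -0.6]
finger_gap: 94.1
finger_force: 0.0
```

{"op": "arm_command", "data": {
  "steps": [
    [1,1500,-150,-700,0]
  ]
}}

```text
clock: 9.38
eef_pos: [797.4, 60.2, 397.9]
eef_rot: [3.055, -0.201, -0.014]
wrist_force: [0.1, -0.2, 0.0]
finger_gap: 94.0
finger_force: 0.0
```

{"op": "arm_command", "data": {
  "steps": [
    [1,1500,-150,-700,0],
    [1,1500,-150,-700,0],
    [1,1500,-150,-700,0]
  ]
}}

```text
clock: 9.75
eef_pos: [796.5, 64.2, 417.1]
eef_rot: [3.058, -0.239, -0.01]
wrist_force: [0.5, 0.4, 0.6]
finger_gap: 93.9
finger_force: 0.0
```

{"op": "arm_command", "data": {
  "steps": [
    [1,1500,-150,-700,0],
    [1,1500,-150,-700,0],
    [1,1500,-150,-700,0]
  ]
}}

```text
clock: 10.12
eef_pos: [794.4, 68.1, 439.0]
eef_rot: [3.06, -0.28, -0.007]
wrist_force: [0.7, -0.7, 0.1]
finger_gap: 94.0
finger_force: 0.0
```

{"op": "arm_command", "data": {
  "steps": [
    [1,0,-60,0,0],
    [1,0,-115,0,0]
  ]
}}

```text
clock: 10.38
eef_pos: [785.4, 180.3, 421.7]
eef_rot: [3.063, -0.29, -0.007]
wrist_force: [0.6, 0.1, 0.1]
finger_gap: 93.9
finger_force: 0.0
```

{"op": "arm_command", "data": {
  "steps": [
    [1,1500,-350,-500,0]
  ]
}}

```text
clock: 10.5
eef_pos: [791.2, 185.8, 426.5]
eef_rot: [3.07, -0.323, 0.002]
wrist_force: [0.6, 0.4, -0.4]
finger_gap: 94.2
finger_force: 0.0
```

{"op": "arm_command", "data": {
  "steps": [
    [1,1500,-350,-500,0]
  ]
}}

```text
clock: 10.62
eef_pos: [797.4, 183.5, 436.7]
eef_rot: [3.077, -0.363, -0.0]
wrist_force: [-0.4, -0.6, 0.4]
finger_gap: 94.0
finger_force: 0.0
```

{"op": "arm_command", "data": {
  "steps": [
    [1,1500,-350,-500,0]
  ]
}}

```text
clock: 10.75
eef_pos: [801.8, 184.8, 446.8]
eef_rot: [3.085, -0.399, 0.0]
wrist_force: [1.1, -0.1, -0.1]
finger_gap: 94.2
finger_force: 0.0
```

{"op": "arm_command", "data": {
  "steps": [
    [1,1500,-350,-400,0]
  ]
}}

```text
clock: 10.88
eef_pos: [807.0, 187.4, 455.2]
eef_rot: [3.093, -0.435, 0.003]
wrist_force: [-0.9, -0.2, -0.1]
finger_gap: 93.9
finger_force: 0.0
```

{"op": "arm_command", "data": {
  "steps": [
    [1,1500,-350,-400,0]
  ]
}}

```text
clock: 11.0
eef_pos: [811.2, 190.3, 464.0]
eef_rot: [3.1, -0.47, 0.005]
wrist_force: [0.1, -0.5, -0.3]
finger_gap: 94.2
finger_force: 0.0
```

```bash
python3 s.py
```

```text
11.0 [ 0.229  0.83   0.236 -0.142  1.623  1.765] [811.2 190.3 464. ] [ 3.1   -0.47   0.005] F [ 0.1 -0.5 -0.3] 
 [[ 0.891 -0.014  0.453]
 [ 0.005 -0.999 -0.039]
 [ 0.453  0.037 -0.891]]
```

{"op": "arm_command", "data": {
  "steps": [
    [1,-10,60,0,1],
    [1,-10,115,0,2],
    [1,-10,150,0,2.9]
  ]
}}

```text
clock: 11.38
eef_pos: [799.5, 38.1, 465.5]
eef_rot: [3.125, -0.471, -0.053]
wrist_force: [0.6, -0.4, -0.2]
finger_gap: 94.0
finger_force: 0.0
```

{"op": "arm_command", "data": {
  "steps": [
    [1,1500,-50,-350,0]
  ]
}}

```text
clock: 11.5
eef_pos: [820.2, 36.2, 482.0]
eef_rot: [3.126, -0.478, -0.054]
wrist_force: [0.2, 1.0, 1.8]
finger_gap: 93.8
finger_force: 0.0
```

{"op": "arm_command", "data": {
  "steps": [
    [1,1500,-50,-350,0]
  ]
}}

```text
clock: 11.62
eef_pos: [829.3, 35.9, 496.9]
eef_rot: [3.129, -0.516, -0.051]
wrist_force: [-19.7, -0.3, 6.4]
finger_gap: 94.0
finger_force: 0.0
```

{"op": "arm_command", "data": {
  "steps": [
    [1,1500,-50,-300,0]
  ]
}}

```text
clock: 11.75
eef_pos: [834.2, 33.7, 505.6]
eef_rot: [3.132, -0.552, -0.05]
wrist_force: [0.1, -0.0, 0.7]
finger_gap: 93.9
finger_force: 0.0
```

{"op": "arm_command", "data": {
  "steps": [
    [1,1500,-50,-300,0]
  ]
}}

```text
clock: 11.88
eef_pos: [836.6, 31.4, 521.7]
eef_rot: [3.135, -0.596, -0.049]
wrist_force: [0.6, -0.9, 1.8]
finger_gap: 94.1
finger_force: 0.0
```

{"op": "arm_command", "data": {
  "steps": [
    [1,1500,-50,-250,0]
  ]
}}

```text
clock: 12.0
eef_pos: [839.5, 29.1, 533.7]
eef_rot: [3.138, -0.633, -0.049]
wrist_force: [-0.2, 0.3, 0.9]
finger_gap: 93.9
finger_force: 0.0
```

{"op": "arm_command", "data": {
  "steps": [
    [1,1500,-50,-250,0]
  ]
}}

```text
clock: 12.12
eef_pos: [841.7, 26.8, 545.5]
eef_rot: [3.141, -0.668, -0.049]
wrist_force: [-0.7, 0.1, -0.1]
finger_gap: 93.9
finger_force: 0.0
```

```bash
python3 s.py
```

```text
12.125 [-0.003  0.753  0.235 -0.029  1.487  1.609] [841.7  26.8 545.5] [ 3.141 -0.668 -0.049] F [-0.7  0.1 -0.1] 
 [[ 0.784 -0.049  0.618]
 [-0.039 -0.999 -0.031]
 [ 0.619  0.    -0.785]]
```

{"op": "arm_command", "data": {
  "steps": [
    [1,-46,9,-10,0],
    [1,-92,18,-21,0],
    [1,-138,27,-31,0],
    [1,-184,36,-42,0],
    [1,-230,45,-53,0],
    [1,-276,54,-63,0],
    [1,-322,63,-74,0],
    [1,-368,72,-84,0],
    [1,-414,81,-95,0],
    [1,-460,90,-105,0],
    [1,-501,98,-115,0],
    [1,-501,98,-115,0]
  ]
}}

```text
clock: 13.62
eef_pos: [370.8, -48.4, 326.1]
eef_rot: [3.14, -0.667, -0.05]
wrist_force: [-0.4, 0.3, 0.3]
finger_gap: 93.9
finger_force: 0.0
```

```bash
python3 s.py
python3 - <<'E'
from cell import imaging, trace
from h import *
c=imaging.camera("top"); np.set_printoptions(suppress=True,precision=1)
L=ray(c,[[238.8,153.5],[324.7,156.5]],5); d=L[0]-L[1]; print("line",L,"yaw",-np.arctan2(d[0],d[1]))
cv2.imwrite("pics/t2.png",cv2.resize(c["img"][90:330,120:440][...,::-1],None,fx=2.5,fy=2.5,interpolation=cv2.INTER_CUBIC))
s=imaging.camera("side")
cv2.imwrite("pics/s2.png",cv2.resize(s["img"][120:320,150:410][...,::-1],None,fx=3,fy=3,interpolation=cv2.INTER_CUBIC))
for n,cc in(("top",c),("side",s)):
  for t in trace(cc,"roller")[:3]: print(n,t["p"],np.array(t["rect"]))
E
```

```text
13.625 [-0.352 -0.574  2.173  0.232  0.911  1.187] [370.8 -48.4 326.1] [ 3.14  -0.667 -0.05 ] F [-0.4  0.3  0.3] 
 [[ 0.785 -0.051  0.618]
 [-0.039 -0.999 -0.033]
 [ 0.618  0.002 -0.786]]
line [[ 621.    61.     5. ]
 [ 610.4 -176.     5. ]] yaw -0.044421751789513984
top 0.87 [281.5 209.8  69.8  35.9]
top 0.83 [177.4 227.3  53.8  56.6]
top 0.74 [355.7 273.9  38.   56.1]
side 0.96 [271.2 222.5  40.8  52.4]
side 0.8 [330.2 203.8  40.2  24.4]
side 0.65 [265.1 283.2  43.7  47.8]
```

View pics/s2.png

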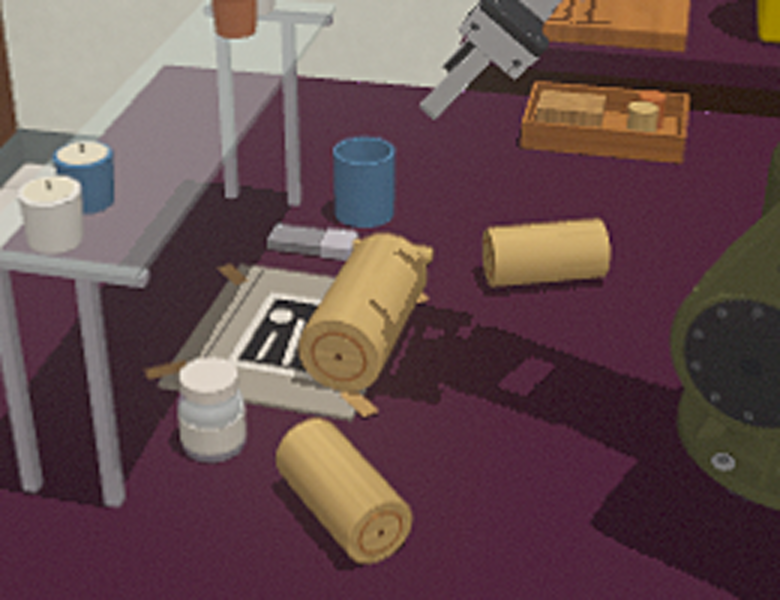

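{"op": "arm_command", "data": {
  "steps": [
    [1,-22,0,48,0],
    [1,-45,0,96,0],
    [1,-67,0,144,0],
    [1,-85,0,182,0],
    [1,-89.5,0,192,0],
    [1,-89.5,0,192,0]
  ]
}}

```text
clock: 14.58
eef_pos: [420.0, -50.1, 118.3]
eef_rot: [-3.141, -0.661, -0.049]
wrist_force: [-0.5, -0.3, -0.5]
finger_gap: 94.1
finger_force: 0.0
```

```bash
python3 s.py
python3 - <<'E'
from cell import imaging, trace
from h import *
c=imaging.camera("top"); s=imaging.camera("side"); w=imaging.camera("wrist"); np.set_printoptions(suppress=True,precision=1)
print("left end centre guess", ray(s,[[262.7,239]],50))
print(proj(c,[[459,-51,50]]),"tip mids px side",proj(s,[[431,-51,105]]))
a=cv2.resize(s["img"][150:300,200:400][...,::-1],(400,300),interpolation=cv2.INTER_CUBIC)
b=cv2.resize(w["img"][...,::-1],(400,300)); d=cv2.resize(c["img"][120:270,200:400][...,::-1],(400,300),interpolation=cv2.INTER_CUBIC)
cv2.imwrite("pics/m3.png",np.vstack([np.hstack([a,b]),np.hstack([d,d*0])]))
E
```

```text
14.575 [-0.296 -0.1    2.392  0.645  0.252  0.744] [420.  -50.1 118.3] [-3.141 -0.661 -0.049] F [-0.5 -0.3 -0.5] 
 [[ 0.788 -0.049  0.613]
 [-0.039 -0.999 -0.03 ]
 [ 0.614 -0.    -0.789]]
left end centre guess [[462.6  44.3  50. ]]
[[281.4 209.9]] tip mids px side [[279.7 208.8]]
```

View pics/m3.png

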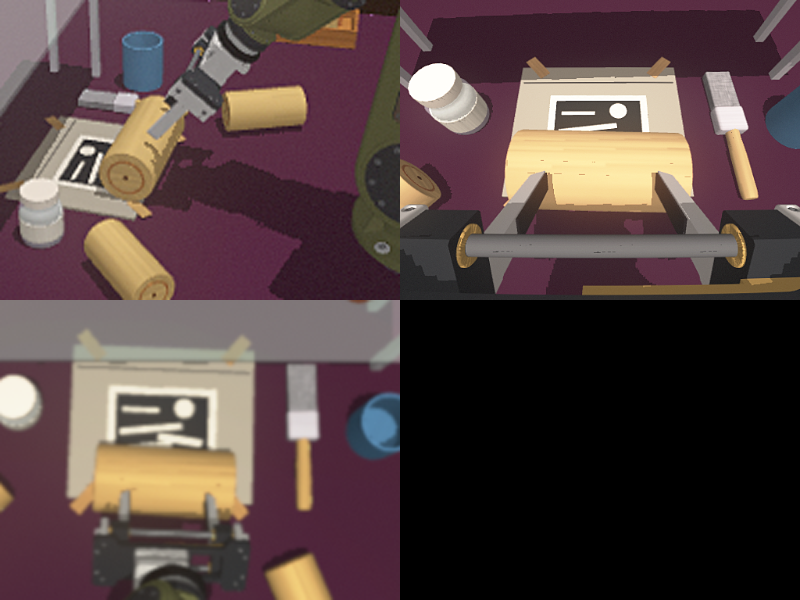

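{"op": "arm_command", "data": {
  "steps": [
    [1,0,0,6,0],
    [1,-0.5,0,10.4,0],
    [1,-0.5,0,10.4,0]
  ]
}}

```text
clock: 15.1
eef_pos: [425.8, -50.8, 111.0]
eef_rot: [3.141, -0.664, -0.049]
wrist_force: [-0.1, 0.5, -0.3]
finger_gap: 93.8
finger_force: 0.0
```

{"op": "arm_command", "data": {
  "steps": [
    [1,-0.4,0,1,0],
    [1,-0.4,0,1,0]
  ]
}}

```text
clock: 15.35
eef_pos: [426.0, -50.8, 109.8]
eef_rot: [3.141, -0.664, -0.049]
wrist_force: [-0.0, -0.1, -1.8]
finger_gap: 94.0
finger_force: 0.0
```

{"op": "arm_command", "data": {
  "steps": [
    [1,-0.4,0,1,0],
    [1,-0.4,0,1,0]
  ]
}}

```text
clock: 15.6
eef_pos: [426.2, -50.8, 108.7]
eef_rot: [3.141, -0.663, -0.049]
wrist_force: [0.1, -0.3, -0.4]
finger_gap: 94.1
finger_force: 0.0
```

{"op": "arm_command", "data": {
  "steps": [
    [1,-0.4,0,1,0],
    [1,-0.4,0,1,0]
  ]
}}

```text
clock: 15.85
eef_pos: [426.6, -50.9, 107.7]
eef_rot: [3.141, -0.664, -0.049]
wrist_force: [-0.7, 0.4, 1.4]
finger_gap: 93.7
finger_force: 0.6
```

{"op": "arm_command", "data": {
  "steps": [
    [1,-0.4,0,1,0],
    [1,-0.4,0,1,0]
  ]
}}

```text
clock: 16.1
eef_pos: [427.5, -51.1, 107.3]
eef_rot: [3.14, -0.665, -0.049]
wrist_force: [-2.5, 1.9, 8.6]
finger_gap: 93.9
finger_force: 4.2
```

```bash
cat > g.py <<'E'
import sys,numpy as np
from cell import monitor
from scipy.spatial.transform import Rotation as Ro
def stroke(th0,dphi,n,p=1.0,dp=0.0,hold=1,R=45.):
    "tool rows rolling by dphi from contact angle th0; p = squeeze along PQ (mm), dp = added by the end"
    s=monitor.read_state();M=Ro.from_euler("xyz",s["eef_rot"]).as_matrix()
    q=lambda t:np.array([-np.sin(t/2),-np.cos(t/2)])
    f=lambda t:np.array([np.sin(t),np.cos(t)])*R
    out=[]
    for k in list(range(1,n+1))+[n]*hold:
        a=dphi*k/n; t=th0+a
        d=np.array([R*a,0])+f(t)-f(th0)+(p+dp*min(1,2*k/n))*q(t)-p*q(th0)
        w=np.array([d[0],np.tan(s["eef_rot"][2])*d[0],d[1]])
        v=M.T@w; out.append([1]+[round(float(x),1) for x in v]+[0])
    print(s["clock"],"F",np.round(s["wrist_force"],1),"pos",np.round(s["eef_pos"],1),"th_end",round(th0+dphi,3)); print(out)
E
python3 -c "
from g import *
stroke(-.605,.3,6,1.0,.1)"
```

```text
16.1 F [-2.5  1.9  8.6] pos [427.5 -51.1 107.3] th_end -0.305
[[1, 4.0, -0.0, 1.6, 0], [1, 7.9, -0.0, 3.3, 0], [1, 11.9, -0.0, 5.1, 0], [1, 15.8, -0.0, 7.1, 0], [1, 19.7, -0.0, 9.1, 0], [1, 23.6, -0.0, 11.2, 0], [1, 23.6, -0.0, 11.2, 0]]
```

{"op": "arm_command", "data": {
  "steps": [
    [1,4,0,1.6,0],
    [1,7.9,0,3.3,0],
    [1,11.9,0,5.1,0],
    [1,15.8,0,7.1,0],
    [1,19.7,0,9.1,0],
    [1,23.6,0,11.2,0],
    [1,23.6,0,11.2,0]
  ]
}}

```text
clock: 16.98
eef_pos: [452.7, -52.3, 112.6]
eef_rot: [3.14, -0.664, -0.049]
wrist_force: [-0.7, -2.9, 5.9]
finger_gap: 94.1
finger_force: 3.0
```

```bash
python3 -c "
from g import *
stroke(-.305,.4,8,1.0,0)"
```

```text
16.975 F [-0.7 -2.9  5.9] pos [452.7 -52.3 112.6] th_end 0.095
[[1, 3.8, -0.0, 2.2, 0], [1, 7.6, -0.0, 4.5, 0], [1, 11.4, -0.0, 7.0, 0], [1, 15.1, -0.0, 9.5, 0], [1, 18.7, -0.0, 12.1, 0], [1, 22.3, -0.0, 14.8, 0], [1, 25.8, -0.0, 17.6, 0], [1, 29.2, -0.0, 20.5, 0], [1, 29.2, -0.0, 20.5, 0]]
```

{"op": "arm_command", "data": {
  "steps": [
    [1,3.6,0.3,2.6,0],
    [1,7.4,0.5,4.9,0],
    [1,11.2,0.7,7.4,0],
    [1,14.9,0.8,9.9,0],
    [1,18.5,0.9,12.5,0],
    [1,22.1,1,15.2,0],
    [1,25.6,1.1,18,0],
    [1,29,1.2,20.9,0],
    [1,29,1.2,20.9,0]
  ]
}}

```text
clock: 18.1
eef_pos: [488.4, -55.2, 114.2]
eef_rot: [3.141, -0.665, -0.049]
wrist_force: [-0.1, -1.5, 7.0]
finger_gap: 93.9
finger_force: 3.4
```

```bash
python3 -c "
from g import *
stroke(.095,.4,8,1.4,0)"
```

```text
18.1 F [-0.1 -1.5  7. ] pos [488.4 -55.2 114.2] th_end 0.495
[[1, 3.3, -0.0, 3.0, 0], [1, 6.6, -0.0, 6.0, 0], [1, 9.8, -0.0, 9.1, 0], [1, 12.9, -0.0, 12.3, 0], [1, 15.9, -0.0, 15.5, 0], [1, 18.8, -0.0, 18.8, 0], [1, 21.6, -0.0, 22.2, 0], [1, 24.3, -0.0, 25.6, 0], [1, 24.3, -0.0, 25.6, 0]]
```

{"op": "arm_command", "data": {
  "steps": [
    [1,3.1,0.2,3.3,0],
    [1,6.4,0.4,6.3,0],
    [1,9.6,0.5,9.4,0],
    [1,12.7,0.6,12.6,0],
    [1,15.7,0.7,15.8,0],
    [1,18.6,0.8,19.1,0],
    [1,21.4,0.9,22.5,0],
    [1,24.1,1,25.9,0],
    [1,24.1,1,25.9,0]
  ]
}}

```text
clock: 19.23
eef_pos: [524.2, -58.0, 109.7]
eef_rot: [3.141, -0.667, -0.05]
wrist_force: [3.3, 0.8, 11.4]
finger_gap: 94.4
finger_force: 6.0
```

```bash
python3 s.py
python3 - <<'E'
from cell import imaging
from h import *
c=imaging.camera("top"); s=imaging.camera("side")
a=cv2.resize(s["img"][150:300,200:400][...,::-1],(400,300),interpolation=cv2.INTER_CUBIC)
d=cv2.resize(c["img"][120:270,200:400][...,::-1],(800,600),interpolation=cv2.INTER_CUBIC)
cv2.imwrite("pics/m4.png",d)
E
```

```text
19.225 [-0.233  0.161  2.152  0.589  0.203  0.847] [524.2 -58.  109.7] [ 3.141 -0.667 -0.05 ] F [ 3.3  0.8 11.4] 
 [[ 0.785 -0.05   0.618]
 [-0.039 -0.999 -0.032]
 [ 0.619  0.001 -0.786]]
```

View pics/m4.png

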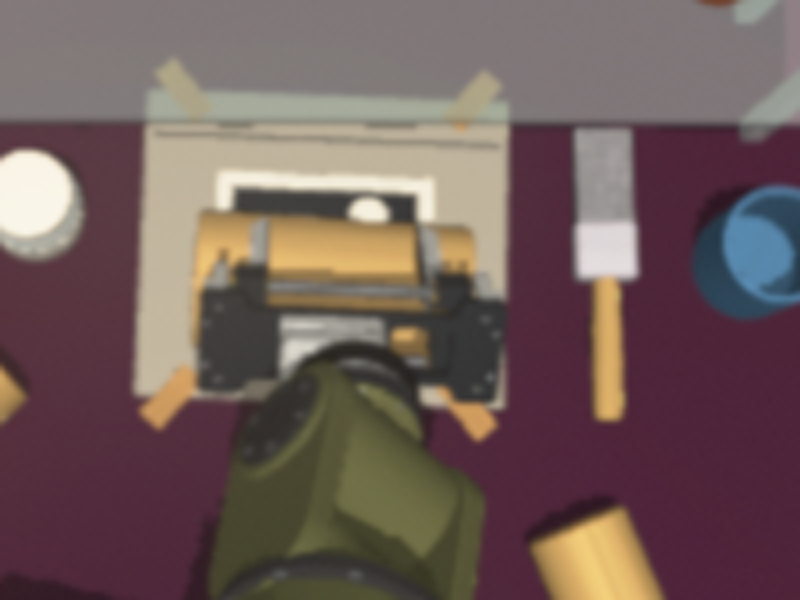

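{"op": "arm_command", "data": {
  "steps": [
    [1,3.3,0,-2.5,0],
    [1,9.6,0,-12.2,0],
    [1,-9.2,0,-27,0],
    [1,-34.5,0,-38.6,0],
    [1,-37.3,0,-30.1,0],
    [1,-37.3,0,-30.1,0]
  ]
}}

```text
clock: 20.08
eef_pos: [474.3, -55.2, 108.2]
eef_rot: [-3.141, -0.661, -0.049]
wrist_force: [-0.5, 0.8, -0.1]
finger_gap: 93.6
finger_force: 0.0
```

{"op": "arm_command", "data": {
  "steps": [
    [1,-0.6,0,1.5,0],
    [1,-0.6,0,1.5,0]
  ]
}}

```text
clock: 20.32
eef_pos: [475.4, -55.4, 107.4]
eef_rot: [3.141, -0.663, -0.049]
wrist_force: [0.6, 0.2, 0.4]
finger_gap: 94.3
finger_force: 0.1
```

{"op": "arm_command", "data": {
  "steps": [
    [1,-0.4,0,1,0],
    [1,-0.4,0,1,0]
  ]
}}

```text
clock: 20.58
eef_pos: [476.2, -55.6, 107.0]
eef_rot: [3.14, -0.665, -0.049]
wrist_force: [-1.9, 1.9, 6.8]
finger_gap: 93.7
finger_force: 3.2
```

```bash
python3 -c "
from g import *
stroke(-.61,.55,10,1.0,.4)"
```

```text
20.575 F [-1.9  1.9  6.8] pos [476.2 -55.6 107. ] th_end -0.06
[[1, 4.4, -0.0, 1.8, 0], [1, 8.7, -0.0, 3.7, 0], [1, 13.0, -0.0, 5.8, 0], [1, 17.3, -0.0, 8.0, 0], [1, 21.6, -0.0, 10.3, 0], [1, 25.8, -0.0, 12.7, 0], [1, 30.0, -0.0, 15.2, 0], [1, 34.1, -0.0, 17.8, 0], [1, 38.2, -0.0, 20.6, 0], [1, 42.2, -0.0, 23.4, 0], [1, 42.2, -0.0, 23.4, 0]]
```

{"op": "arm_command", "data": {
  "steps": [
    [1,4.3,0.1,2.1,0],
    [1,8.6,0.2,4,0],
    [1,12.9,0.3,6.1,0],
    [1,17.2,0.4,8.3,0],
    [1,21.4,0.5,10.6,0],
    [1,25.6,0.7,13,0],
    [1,29.8,0.9,15.5,0],
    [1,33.9,1.1,18.1,0],
    [1,38,1.2,20.9,0],
    [1,42,1.4,23.7,0],
    [1,42,1.4,23.7,0]
  ]
}}

```text
clock: 21.95
eef_pos: [524.1, -59.3, 114.4]
eef_rot: [3.141, -0.665, -0.049]
wrist_force: [-0.0, 1.2, 6.5]
finger_gap: 94.1
finger_force: 3.0
```

```bash
python3 -c "
from g import *
stroke(-.06,.55,10,1.4,0)"
```

```text
21.95 F [-0.   1.2  6.5] pos [524.1 -59.3 114.4] th_end 0.49
[[1, 3.9, -0.0, 3.0, 0], [1, 7.7, -0.0, 6.1, 0], [1, 11.5, -0.0, 9.2, 0], [1, 15.1, -0.0, 12.5, 0], [1, 18.7, -0.0, 15.9, 0], [1, 22.1, -0.0, 19.3, 0], [1, 25.5, -0.0, 22.9, 0], [1, 28.7, -0.0, 26.5, 0], [1, 31.8, -0.0, 30.2, 0], [1, 34.8, -0.0, 33.9, 0], [1, 34.8, -0.0, 33.9, 0]]
```

{"op": "arm_command", "data": {
  "steps": [
    [1,3.6,0,3.4,0],
    [1,7.4,0,6.5,0],
    [1,11.2,0.1,9.6,0],
    [1,14.8,0.1,12.9,0],
    [1,18.4,0.2,16.2,0],
    [1,21.9,0.2,19.6,0],
    [1,25.3,0.3,23.1,0],
    [1,28.5,0.3,26.7,0],
    [1,31.6,0.4,30.3,0],
    [1,34.6,0.4,34,0],
    [1,34.6,0.4,34,0]
  ]
}}

```text
clock: 23.32
eef_pos: [573.2, -62.7, 110.2]
eef_rot: [3.14, -0.669, -0.05]
wrist_force: [2.4, -1.2, 9.9]
finger_gap: 93.8
finger_force: 5.2
```

```bash
python3 s.py
```

```text
23.325 [-0.217  0.257  2.027  0.484  0.219  0.965] [573.2 -62.7 110.2] [ 3.14  -0.669 -0.05 ] F [ 2.4 -1.2  9.9] 
 [[ 0.784 -0.051  0.619]
 [-0.039 -0.999 -0.033]
 [ 0.62   0.001 -0.785]]
```

{"op": "arm_command", "data": {
  "steps": [
    [1,3.3,0,-2.5,0],
    [1,9.6,0,-12.2,0],
    [1,-9.2,0,-27,0],
    [1,-33.7,0,-38.2,0],
    [1,-36.4,0,-29.7,0],
    [1,-36.4,0,-29.7,0]
  ]
}}

```text
clock: 24.08
eef_pos: [524.2, -59.6, 108.6]
eef_rot: [3.141, -0.662, -0.049]
wrist_force: [-0.5, -0.1, -0.1]
finger_gap: 94.1
finger_force: 0.0
```

{"op": "arm_command", "data": {
  "steps": [
    [1,-0.6,0,1.5,0],
    [1,-0.6,0,1.5,0]
  ]
}}

```text
clock: 24.32
eef_pos: [525.0, -59.7, 107.5]
eef_rot: [3.141, -0.663, -0.049]
wrist_force: [0.4, -0.6, 0.8]
finger_gap: 93.6
finger_force: 0.0
```

{"op": "arm_command", "data": {
  "steps": [
    [1,-0.4,0,1,0],
    [1,-0.4,0,1,0]
  ]
}}

```text
clock: 24.58
eef_pos: [525.6, -59.8, 107.0]
eef_rot: [3.14, -0.665, -0.049]
wrist_force: [-1.0, 0.1, 4.6]
finger_gap: 94.0
finger_force: 2.3
```

```bash
python3 s.py;python3 -c "
from g import *
stroke(-.60,.66,12,1.0,.4)"
```

```text
24.575 [-0.237  0.171  2.148  0.606  0.202  0.826] [525.6 -59.8 107. ] [ 3.14  -0.665 -0.049] F [-1.   0.1  4.6] 
 [[ 0.786 -0.049  0.616]
 [-0.038 -0.999 -0.031]
 [ 0.617  0.001 -0.787]]
24.575 F [-1.   0.1  4.6] pos [525.6 -59.8 107. ] th_end 0.06
[[1, 4.4, -0.0, 1.8, 0], [1, 8.7, -0.0, 3.8, 0], [1, 13.0, -0.0, 5.8, 0], [1, 17.3, -0.0, 8.0, 0], [1, 21.6, -0.0, 10.4, 0], [1, 25.8, -0.0, 12.8, 0], [1, 29.9, -0.0, 15.3, 0], [1, 34.1, -0.0, 18.0, 0], [1, 38.1, -0.0, 20.8, 0], [1, 42.1, -0.0, 23.6, 0], [1, 46.0, -0.0, 26.6, 0], [1, 49.8, -0.0, 29.7, 0], [1, 49.8, -0.0, 29.7, 0]]
```

{"op": "arm_command", "data": {
  "steps": [
    [1,-0.3,0,0.5,0],
    [1,4.1,0.1,2.3,0],
    [1,8.4,0.2,4.3,0],
    [1,12.7,0.3,6.3,0],
    [1,16.9,0.4,8.6,0],
    [1,21.2,0.5,11,0],
    [1,25.4,0.6,13.4,0],
    [1,29.5,0.7,15.9,0],
    [1,33.6,0.8,18.7,0],
    [1,37.6,0.9,21.5,0],
    [1,41.6,1,24.3,0],
    [1,45.4,1.1,27.4,0],
    [1,49.2,1.2,30.5,0],
    [1,49.2,1.2,30.5,0]
  ]
}}

```text
clock: 26.32
eef_pos: [583.9, -64.1, 114.2]
eef_rot: [3.14, -0.667, -0.049]
wrist_force: [-0.2, 0.4, 8.5]
finger_gap: 94.0
finger_force: 4.2
```

```bash
python3 s.py
python3 - <<'E'
from cell import imaging
from h import *
c=imaging.camera("top"); s=imaging.camera("side")
a=cv2.resize(s["img"][140:290,170:370][...,::-1],(400,300),interpolation=cv2.INTER_CUBIC)
d=cv2.resize(c["img"][110:260,200:400][...,::-1],(400,300),interpolation=cv2.INTER_CUBIC)
cv2.imwrite("pics/m5.png",np.hstack([d,a]))
E
```

```text
26.325 [-0.215  0.27   1.996  0.443  0.237  1.008] [583.9 -64.1 114.2] [ 3.14  -0.667 -0.049] F [-0.2  0.4  8.5] 
 [[ 0.785 -0.05   0.618]
 [-0.039 -0.999 -0.032]
 [ 0.619  0.001 -0.786]]
```

View pics/m5.png

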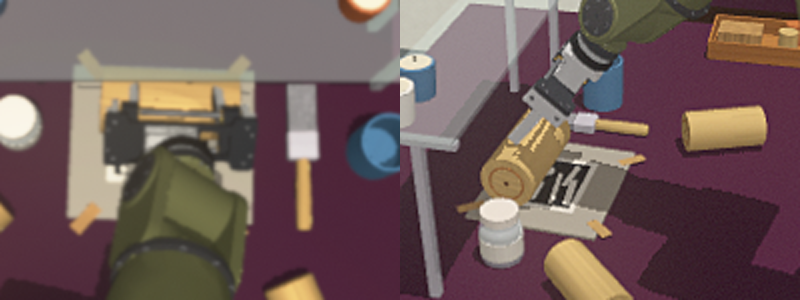

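```bash
python3 -c "
from g import *
stroke(.045,.2,4,1.4,0.1)"
```

```text
26.425 F [0.7 0.1 8.8] pos [583.8 -64.1 114.2] th_end 0.245
[[1, 3.4, -0.0, 2.9, 0], [1, 6.7, -0.0, 5.9, 0], [1, 9.9, -0.0, 9.0, 0], [1, 13.1, -0.0, 12.1, 0], [1, 13.1, -0.0, 12.1, 0]]
```

{"op": "arm_command", "data": {
  "steps": [
    [1,3.4,0,2.9,0],
    [1,6.7,0.1,5.9,0],
    [1,9.9,0.1,9,0],
    [1,13.1,0.2,12.1,0],
    [1,13.1,0.2,12.1,0]
  ]
}}

```text
clock: 27.05
eef_pos: [602.1, -65.4, 113.4]
eef_rot: [3.14, -0.669, -0.049]
wrist_force: [0.7, -0.8, 10.8]
finger_gap: 94.0
finger_force: 5.4
```

{"op": "arm_command", "data": {
  "steps": [
    [1,2.9,0,-2.8,0],
    [1,8,0,-10.2,0],
    [1,-6.1,0,-21.3,0],
    [1,-22.2,0,-25.1,0],
    [1,-24.3,0,-19.2,0],
    [1,-24.3,0,-19.2,0]
  ]
}}

```text
clock: 27.8
eef_pos: [569.9, -63.3, 111.2]
eef_rot: [3.141, -0.663, -0.049]
wrist_force: [-0.2, -0.6, -0.3]
finger_gap: 93.8
finger_force: 0.0
```

```bash
python3 s.py
python3 - <<'E'
from cell import imaging,trace
from h import *
np.set_printoptions(suppress=True,precision=1)
c=imaging.camera("top"); s=imaging.camera("side")
g=c["img"]
d=cv2.resize(g[110:210,215:355][...,::-1],(800,571),interpolation=cv2.INTER_CUBIC)
cv2.imwrite("pics/m6.png",d)
for x in(588,597,606): print(x,proj(c,[[x,30,50],[x+45,30,50],[x+2,25,95]]).tolist(),proj(s,[[x+.055*90,30,50]]))
E
```

```text
27.8 [-0.221  0.249  2.032  0.477  0.23   0.969] [569.9 -63.3 111.2] [ 3.141 -0.663 -0.049] F [-0.2 -0.6 -0.3] 
 [[ 0.787 -0.05   0.615]
 [-0.039 -0.999 -0.031]
 [ 0.616  0.    -0.788]]
588 [[250.07441391439562, 161.88994729745568], [249.9233383831508, 145.36689469127504], [251.92288761571064, 157.64929853926182]] [[223.4 231. ]]
597 [[250.04407213730238, 158.570369388409], [249.89331765203764, 142.0851988043432], [251.8894600854246, 154.21977667143773]] [[220.7 230.6]]
606 [[250.01379281069177, 155.25818125618875], [249.8633637127349, 138.81135327086884], [251.8560812783501, 150.79832059029872]] [[218.  230.2]]
```

View pics/m6.png

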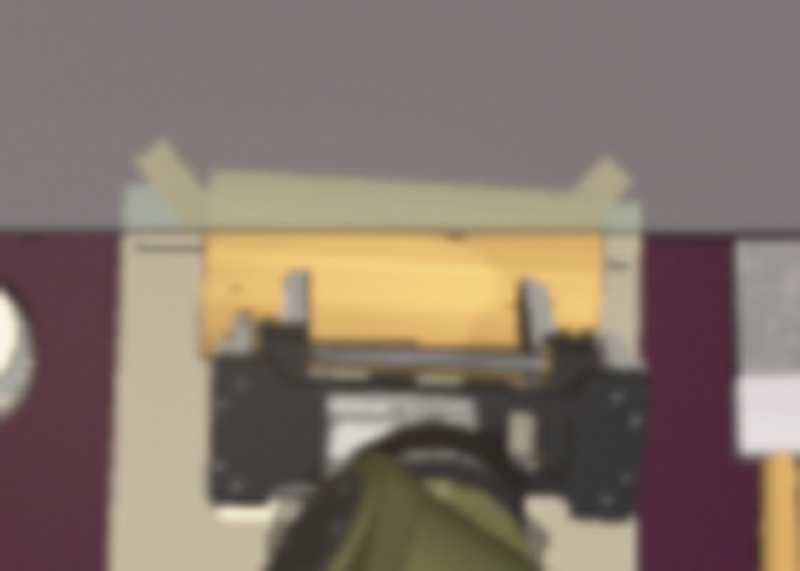

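{"op": "arm_command", "data": {
  "steps": [
    [1,-0.5,0,1.2,0],
    [1,-0.5,0,1.2,0]
  ]
}}

```text
clock: 28.15
eef_pos: [570.0, -63.4, 110.3]
eef_rot: [3.141, -0.664, -0.049]
wrist_force: [0.5, -1.0, 0.2]
finger_gap: 94.2
finger_force: 0.6
```

{"op": "arm_command", "data": {
  "steps": [
    [1,-0.4,0,0.9,0],
    [1,-0.4,0,0.9,0]
  ]
}}

```text
clock: 28.4
eef_pos: [570.5, -63.5, 109.9]
eef_rot: [3.14, -0.665, -0.049]
wrist_force: [-1.7, 1.2, 5.4]
finger_gap: 94.0
finger_force: 2.7
```

{"op": "arm_command", "data": {
  "steps": [
    [1,-0.2,0,0.5,0],
    [1,-0.2,0,0.5,0]
  ]
}}

```text
clock: 28.65
eef_pos: [570.9, -63.5, 109.7]
eef_rot: [3.14, -0.666, -0.048]
wrist_force: [-1.6, 1.7, 7.2]
finger_gap: 93.6
finger_force: 3.9
```

```bash
python3 s.py;python3 -c "
from g import *
stroke(-.47,.4,10,1.2,.3)"
```

```text
28.65 [-0.22   0.254  2.032  0.49   0.223  0.955] [570.9 -63.5 109.7] [ 3.14  -0.666 -0.048] F [-1.6  1.7  7.2] 
 [[ 0.785 -0.049  0.617]
 [-0.038 -0.999 -0.032]
 [ 0.618  0.001 -0.786]]
28.65 F [-1.6  1.7  7.2] pos [570.9 -63.5 109.7] th_end -0.07
[[1, 3.1, -0.0, 1.5, 0], [1, 6.2, -0.0, 3.2, 0], [1, 9.3, -0.0, 4.8, 0], [1, 12.4, -0.0, 6.6, 0], [1, 15.4, -0.0, 8.4, 0], [1, 18.5, -0.0, 10.2, 0], [1, 21.5, -0.0, 12.1, 0], [1, 24.5, -0.0, 14.1, 0], [1, 27.4, -0.0, 16.1, 0], [1, 30.3, -0.0, 18.2, 0], [1, 30.3, -0.0, 18.2, 0]]
```

{"op": "arm_command", "data": {
  "steps": [
    [1,3,0,1.7,0],
    [1,6.1,0.1,3.4,0],
    [1,9.2,0.2,5,0],
    [1,12.2,0.3,6.9,0],
    [1,15.2,0.4,8.7,0],
    [1,18.3,0.5,10.5,0],
    [1,21.3,0.6,12.4,0],
    [1,24.3,0.7,14.4,0],
    [1,27.2,0.8,16.4,0],
    [1,30.1,0.8,18.5,0],
    [1,30.1,0.8,18.5,0],
    [1,30.1,0.8,18.5,0]
  ]
}}

```text
clock: 30.15
eef_pos: [606.3, -66.1, 114.2]
eef_rot: [3.14, -0.667, -0.049]
wrist_force: [-0.1, 0.4, 8.2]
finger_gap: 93.9
finger_force: 4.3
```

```bash
python3 s.py
python3 - <<'E'
from cell import imaging
from h import *
c=imaging.camera("top"); s=imaging.camera("side")
d=cv2.resize(c["img"][110:180,220:340][...,::-1],(800,467),interpolation=cv2.INTER_CUBIC)
cv2.imwrite("pics/m7.png",d); print(c["shot"]); np.savez("c7.npz",mtx=c["mtx"],D=c["D"],view=c["view"])
E
```

```text
30.15 [-0.209  0.313  1.937  0.403  0.25   1.053] [606.3 -66.1 114.2] [ 3.14  -0.667 -0.049] F [-0.1  0.4  8.2] 
 [[ 0.785 -0.05   0.618]
 [-0.038 -0.999 -0.032]
 [ 0.619  0.001 -0.786]]
15
```

View pics/m7.png

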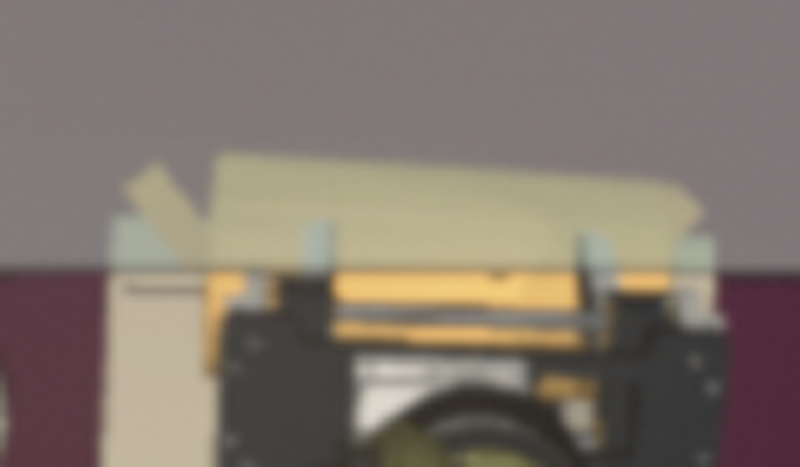

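Run:
```python
from h import *
c=dict(np.load("c7.npz")); np.set_printoptions(suppress=True,precision=1)
F=ray(c,[[253,132.8],[320.5,137.3]],50);d=F[0]-F[1];print(F,"yaw",np.arctan2(-d[0],d[1]), "centre",F.mean(0)-[46,0,0])
L=ray(c,[[238.8,153.4],[324.7,156.6]],5);print(L,"at roller y:",np.interp(F.mean(0)[1],L[::-1,1],L[::-1,0]))
```

```text
[[ 667.5   21.4   50. ]
 [ 653.6 -159.6   50. ]] yaw -0.07646573768059411 centre [614.6 -69.1  50. ]
[[ 621.2   61.     5. ]
 [ 610.1 -176.     5. ]] at roller y: 615.1388335472215
```

{"op": "arm_command", "data": {
  "steps": [
    [1,0.7,0,-0.8,0],
    [1,1.2,0,-1.6,0],
    [1,3.1,0,-3.9,0],
    [1,3.1,0,-15,0],
    [1,3.1,0,-45,0],
    [1,3.1,0,-95,0],
    [1,3.1,0,-150,0],
    [1,3.1,0,-200,0],
    [1,3.1,0,-240,0],
    [1,3.1,0,-240,0]
  ]
}}

```text
clock: 31.5
eef_pos: [459.3, -58.7, 306.5]
eef_rot: [3.139, -0.669, -0.049]
wrist_force: [0.7, -0.5, -1.3]
finger_gap: 94.1
finger_force: 0.0
```

```bash
python3 s.py
python3 - <<'E'
from cell import imaging
from h import *
c=imaging.camera("top"); s=imaging.camera("side")
d=cv2.resize(c["img"][115:205,220:340][...,::-1],(800,600),interpolation=cv2.INTER_CUBIC)
cv2.imwrite("pics/m8.png",d)
E
```

```text
31.5 [-0.284 -0.304  2.059  0.212  0.743  1.228] [459.3 -58.7 306.5] [ 3.139 -0.669 -0.049] F [ 0.7 -0.5 -1.3] 
 [[ 0.784 -0.05   0.619]
 [-0.038 -0.999 -0.033]
 [ 0.62   0.002 -0.785]]
```

View pics/m8.png

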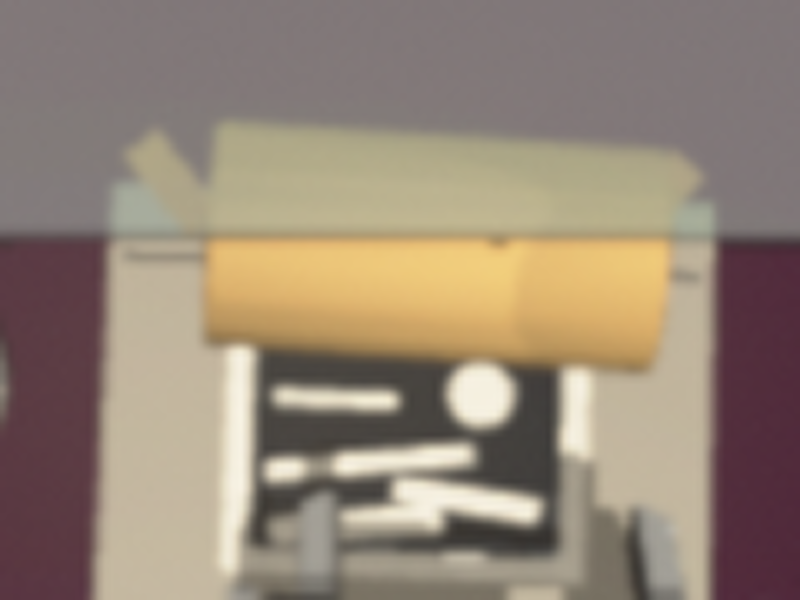

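```bash
python3 -c "
from cell import job
print(job.sign_off())"
```

```text
the job is handed in; nothing more can be done
None
```

The roller has been rolled across the print and now lies still on the pencil line: its centre measures within about 1 mm of the line and it is about 1.5° off square. The press readings I took during the rolling were 6–11 N, and I lifted the fingers to reposition three times on the way. The arm never touched the shelf or the bystanders as far as I could see (one brief 20 N wrist reading high above the shelf is unexplained), and I handed the job in at about 31 s.

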